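# Size a cask peg on the hole gauge

## Task

Size the wooden peg that stands alone on the round disc: lower its foot right through the plate of the hole gauge at the widest hole, lift it out, and do the same at each next smaller hole in turn until one refuses it when its foot is set squarely over the hole and pressed down. Then go back to the smallest hole that it passed, let it go right through the plate there, and leave it in the bay below. Leave the two pegs on the strip and everything else where they stand.

Things in the scene. Friction and masses are not known exactly. Their poses are not given: they have to be found in the camera images.
- gauge: fixed hole gauge: steel plate 70 (x) x 200 (y) x 10 mm thick, top 102 mm above the table, on a wooden box with a clear front. Four through holes in a row along y, pitch 46 mm, stepping down from +y (the end near the robot) to -y (the far end). Under each a closed bay 41 x 57 mm, 86 mm high: a peg let go in a hole it fits falls wholly below the plate. Origin: centre of underside
- gauge_hole0 (a point): centre of the mouth of the widest hole, 29 mm in diameter, level with the plate's top; z up, x and y as the gauge's
- gauge_hole1 (a point): centre of the mouth of the second hole, 23 mm in diameter, level with the plate's top; z up, x and y as the gauge's
- gauge_hole2 (a point): centre of the mouth of the third hole, 17 mm in diameter, level with the plate's top; z up, x and y as the gauge's
- gauge_hole3 (a point): centre of the mouth of the smallest hole, 11 mm in diameter, level with the plate's top; z up, x and y as the gauge's
- peg_thick_center (a point): centre (half-way up) of the thick peg: round pale wooden peg, 26 mm in diameter, 75 mm long, standing upright with two thin dark rings near its top; its axis is z, its foot lies 37.5 mm below this point. It stands on the disc or on the strip
- peg_thick_foot (a point): centre of the foot (lower end face) of the thick peg; z points along the peg to its top
- peg_mid_center (a point): centre (half-way up) of the mid peg: round pale wooden peg, 20 mm in diameter, 75 mm long, standing upright with two thin dark rings near its top; its axis is z, its foot lies 37.5 mm below this point. It stands on the disc or on the strip
- peg_mid_foot (a point): centre of the foot (lower end face) of the mid peg; z points along the peg to its top
- peg_thin_center (a point): centre (half-way up) of the thin peg: round pale wooden peg, 14 mm in diameter, 75 mm long, standing upright with two thin dark rings near its top; its axis is z, its foot lies 37.5 mm below this point. It stands on the disc or on the strip
- peg_thin_foot (a point): centre of the foot (lower end face) of the thin peg; z points along the peg to its top
- disc: dark round wooden disc, 80 mm across, 6 mm thick, fixed; origin at the centre of its underside. The peg on it, in the middle, is the one to size; any of the three can be there
- strip: dark wooden strip, 140 mm (x) by 70 mm (y), 6 mm thick, fixed; origin at the centre of its underside. The two other pegs stand on it, 35 mm either side of its middle along x
- bottle_red_mid (a point): middle of the dark wine bottle with a pale capsule, 73 mm across, at the back, 317 mm high; a bystander, loose
- tasting_glass_1_mid (a point): middle of the empty stemmed tasting glass, 65 mm across, at the back left, 155 mm high; a bystander, loose
- tealight_1_mid (a point): middle of the tealight in a metal cup, 38 mm across, beyond the disc, 36 mm high; a bystander, loose
- foil_cutter_mid (a point): middle of the low round black foil cutter, 43 mm across, left of the strip, 18 mm high; a bystander, loose
- cork_2_mid (a point): middle of the used bottle cork standing upright, 21 mm across, near the right edge, 44 mm high; a bystander, loose
There are look-alikes about, which are no part of the job. What is shaped like the part that bears peg_mid_center but orange is not meant. Leave any yellow look-alike of the part that bears peg_thick_center alone.

How it is judged:
By the outcome, as a careful person would: the job done as asked, in the order asked, and still so for the second after the job is handed in, with the robot touching nothing.
It also fails if it takes over 51 s, if anything falls off the work surface, if the arm or the gripper's body presses on something with over 40 N, if the wrist force passes 120 N, or if a joint passes its speed limit or range.

## Robot

A 6-joint arm with a two-finger parallel gripper is mounted at the origin on the work surface; the furniture and walls round the work are solid. World frame = base frame: x ahead of the robot, y to its left, z up, the work surface at z = 0. Lengths are in m, angles in rad, forces in N, time in s.
With the tool pointing down it reaches from about 0.375 to 0.925 m from the base axis. Payload 5.7 kg.
Tool frame: the origin (TCP) lies at the very end of the fingers, on their centre line; the grasp point (between the pads) lies 19 mm behind it (arm.tcp_to_grasp is the z of the grasp point in the tool frame, in m); z points along the fingers, x is the direction in which the jaws open and shut, and the axes are right-handed (so a half turn about z gives the same grasp; the last joint's range is limited). The gripper opens to 85 mm and grips with 20 to 120 N. Pads are 22 mm wide; open, the fingers measure 114 mm over their backs; the gripper's body (76 mm by 85 mm) begins 54 mm behind the grasp point. The pads swing forward as they close: fully open they stand 13 mm farther back than shut.
Start: joints at [-1.352, 0.359, 1.51, -0, 1.272, -0.115], TCP at [0.197, -0.567, 0.231] pointing down, gripper open.
Joint ranges: [-2.97, 2.97], [-1.01, 2.36], [0.21, 2.38], [-0.96, 4.11], [0.2, 2.71], [-2.98, 2.98]. Speed limits (rad/s): [2.39, 2.39, 3.14, 3.14, 3.14, 3.14].

## Interface

Orientations are given as a unit quaternion [w, x, y, z].
In Python, from plant import arm gives the robot as it stands.
- The arm moves only by the tool servo_tool, never from a script. Its argument "increments" is a list of rows, each a list of 7 numbers: the shift along the tool's x, y, z normalised to -1 to 1, where 1 is 1 m, then the turn, a rotation vector about the tool's x, y, z normalised to -1 to 1, where 1 is pi/4 rad, then the opening, from 0 (shut) to 1 (fully open). A call has 1 to 12 rows; each row shifts and turns the commanded pose from where the row before left it, along the tool's axes as they then stand; what a row does not reach is not made up. A row lasts 1/12 s, in which the tool goes at most 41.7 mm and 7.16 degrees, less where a joint would pass 70% of its speed; a pose out of reach is approached as far as the arm can. A call with a number of a shift or a turn outside -1 to 1 is refused whole. A call with a gripper value outside its range is refused whole. The fingers move at their own pace and stop on an object; "squeeze" is the grip in N (left out, the last holds). Time passes only in rows, so rows that do not move let the fingers close. It gives the time, the measured TCP pose, the force and the opening at its end, in the units of the state.
- arm.get_state(): the state, without advancing time (a new reading comes with each control period).
- arm.capture(name): name is "scene" or "top" or "wrist"; returns a dict with "image" (384x512x3 uint8, red, green, blue), "range_z" (384x512 float32, m along the optical axis (not along the pixel's ray), 0 where there is no reading), "fx", "fy", "cx", "cy" (pixels), "k1" (the pictures are not rectified: a ray, as slopes to the right and down, at radius r is drawn at 1 + k1 r^2 times it, then the intrinsics apply), "extrinsics" (4x4, takes a point from world to camera coordinates); the wrist camera has in their place "mount" (4x4, takes a point from camera to tool coordinates, whose origin is the TCP and whose axes are the tool frame's). Camera axes: x right, y down, z forward; pixel columns grow to the right and rows downward; lengths in m; the calibration is good to about 2 mm. A picture is of the moment at which its call begins: read the wrist's pose just before it.
- arm.close_job(): hands the job in, once; it reports no verdict.
The state is a dict: "t": time; "joints": joint angles; "qvel": joint speeds; "joint_torque": joint torques, N m; "ee_pos": TCP position; "eef_rot": TCP orientation; "force": force on the tool from outside, world axes, zero at the start; "ft_torque": the same for the moment, N m; "grip_width": finger opening in m.
Only numpy, scipy, OpenCV 4.12 (cv2) and the standard library are available. Lean on these libraries where they do the work, as an engineer would, in place of code of your own. Each camera call takes 0.05 s, during which the arm holds its last target.

## Working session

There is one attempt and no reset: what is moved stays moved. The work goes in short steps, Python scripts to look and compute and a tool call to move; the robot and the scene stay as the last step left them, time stands still between calls to the robot, and variables do not carry over. Pictures are saved under pics/ and viewed, and the job is handed in when it is done.

Besides the shell and the picture viewer there is one more tool, called as name([rows], argument=value, ...), one row to a line, values as JSON. servo_tool: Moves the arm, as the interface text tells. Scaled input: -1 to 1 covers 1 m each way for a shift and pi/4 rad each way for a turn. Its arguments: {"type":"object","properties":{"increments":{"type":"array"},"squeeze":{"type":"number"}},"required":["increments"]}

```bash
ls; mkdir -p pics
python3 - <<'E'
from plant import arm
import cv2,numpy as np,pickle
s=arm.get_state();print({k:np.round(v,3).tolist() for k,v in s.items()}, arm.tcp_to_grasp)
for n in ["scene","top","wrist"]:
    c=arm.capture(n);pickle.dump(c,open(n+'0.pkl','wb'))
    cv2.imwrite(f'pics/{n}0.png',cv2.resize(c['image'][:,:,::-1],None,fx=1.5,fy=1.5))
    print(n,c['fx'],c['fy'],c['cx'],c['cy'],c['k1']);print(np.round(c.get('extrinsics',c.get('mount')),4))
E
```

```text
pics
{'t': 0.0, 'joints': [-1.352, 0.359, 1.511, -0.0, 1.272, -0.115], 'qvel': [-0.0, -0.001, 0.001, -0.0, 0.001, 0.0], 'joint_torque': [0.002, -52.762, -27.862, 0.0, 0.013, -0.0], 'ee_pos': [0.196, -0.566, 0.23], 'eef_rot': [-0.001, 0.815, -0.58, -0.001], 'force': [-0.128, -0.385, -0.063], 'ft_torque': [0.04, -0.02, -0.029], 'grip_width': 0.085} -0.0187
scene 468.65010646582897 468.65010646582897 255.51646859320638 191.40999710346256 -0.0796773617142558
[[-0.8556 -0.5175 -0.0084  0.3901]
 [-0.3649  0.6146 -0.6994  0.3615]
 [ 0.3671 -0.5953 -0.7147  0.889 ]
 [ 0.      0.      0.      1.    ]]
top 417.54171555832 417.54171555832 252.00786993112905 197.47904875412112 -0.031922339985691855
[[-0.0025 -0.9995 -0.0312 -0.097 ]
 [-0.9808  0.0085 -0.1947  0.5392]
 [ 0.1949  0.0301 -0.9804  0.9761]
 [ 0.      0.      0.      1.    ]]
wrist 342.0837820755655 342.0837820755655 262.0518093438462 189.21547477958984 -0.003910556087017578
[[ 1.000e+00 -1.000e-04 -0.000e+00  7.000e-04]
 [ 1.000e-04  9.525e-01  3.045e-01 -7.680e-02]
 [ 0.000e+00 -3.045e-01  9.525e-01 -1.426e-01]
 [ 0.000e+00  0.000e+00  0.000e+00  1.000e+00]]
```

View pics/scene0.png

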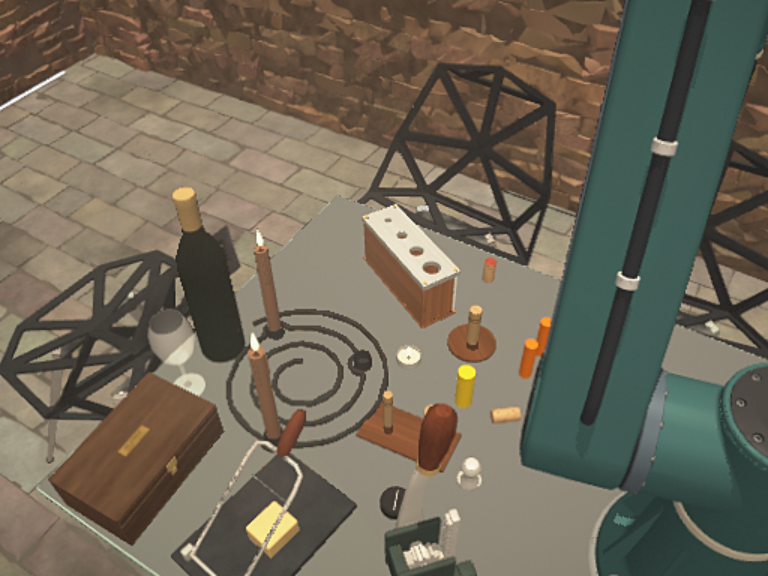

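View pics/top0.png

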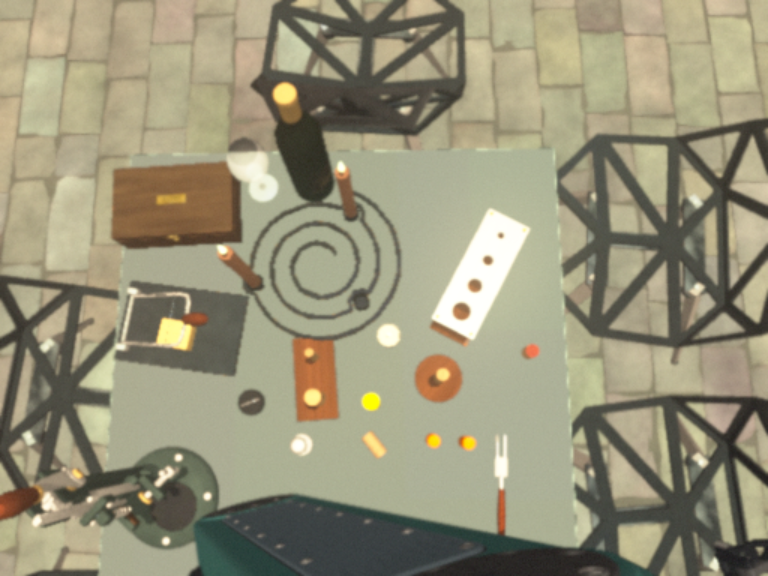

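View pics/wrist0.png

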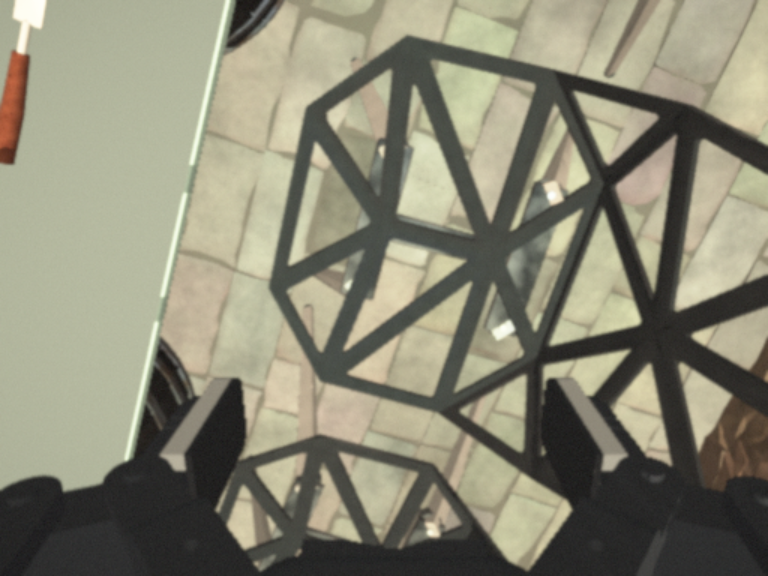

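The scene view shows the gauge with its holes at about (432,267), (417,251), (402,234) and (388,220). The disc peg is at (474,325) and the strip pegs at (388,410) and (430,415). In the top view the holes run from (460,311) to (501,236), and the disc peg's top is at (442,374). The yellow and orange pegs are look-alikes. Next I'll measure.

```bash
cat > h.py <<'E'
import numpy as np,cv2,pickle
from scipy.spatial.transform import Rotation as R
def K(c): return np.array([[c['fx'],0,c['cx']],[0,c['fy'],c['cy']],[0,0,1]]),np.array([c['k1'],0,0,0,0.])
def E(c,s=None):
    if 'extrinsics' in c: return np.array(c['extrinsics'])
    T=np.eye(4);q=s['eef_rot'];T[:3,:3]=R.from_quat([q[1],q[2],q[3],q[0]]).as_matrix();T[:3,3]=s['ee_pos']
    return np.linalg.inv(T@np.array(c['mount']))
def ray(c,uv,s=None):
    k,d=K(c);p=cv2.undistortPoints(np.array(uv,float).reshape(-1,1,2),k,d).reshape(-1,2)
    e=E(c,s);D=np.c_[p,np.ones(len(p))]@e[:3,:3];o=-e[:3,:3].T@e[:3,3];return o,D
def plane(c,uv,z,s=None):
    o,D=ray(c,uv,s);return o+D*((z-o[2])/D[:,2])[:,None]
def tri(cs):
    A=np.zeros((3,3));b=np.zeros(3)
    for o,d in cs:
        d=d/np.linalg.norm(d);P=np.eye(3)-np.outer(d,d);A+=P;b+=P@o
    x=np.linalg.solve(A,b)
    return x,[float(np.linalg.norm((np.eye(3)-np.outer(d,d)/(d@d))@(x-o))) for o,d in cs]
def proj(c,P,s=None):
    k,d=K(c);e=E(c,s);r,_=cv2.Rodrigues(e[:3,:3]);return cv2.projectPoints(np.array(P,float).reshape(-1,1,3),r,e[:3,3],k,d)[0].reshape(-1,2)
E
python3 - <<'E'
import pickle,cv2,numpy as np
for n,b in [("top",(180,120,370,300)),("scene",(230,120,350,310))]:
    c=pickle.load(open(n+'0.pkl','rb'));x0,y0,x1,y1=b
    f=min(800/(x1-x0),600/(y1-y0))
    cv2.imwrite(f'pics/{n}0c.png',cv2.resize(c['image'][y0:y1,x0:x1,::-1],None,fx=f,fy=f,interpolation=cv2.INTER_CUBIC));print(f)
E
```

```text
3.3333333333333335
3.1578947368421053
```

View pics/top0c.png

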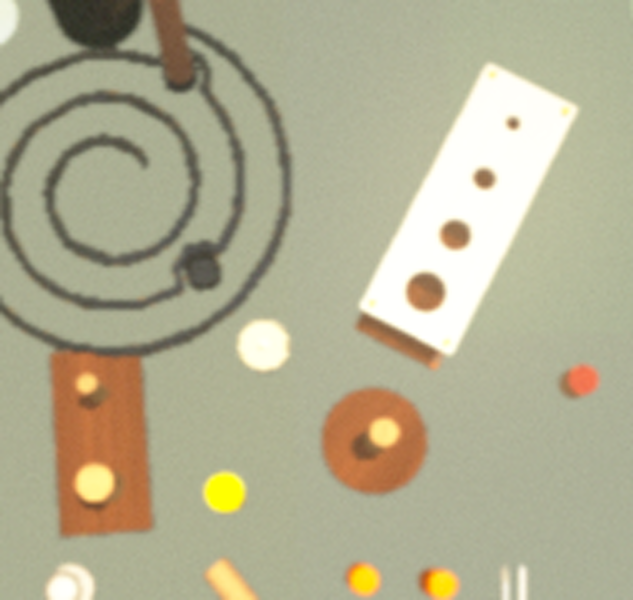

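View pics/scene0c.png

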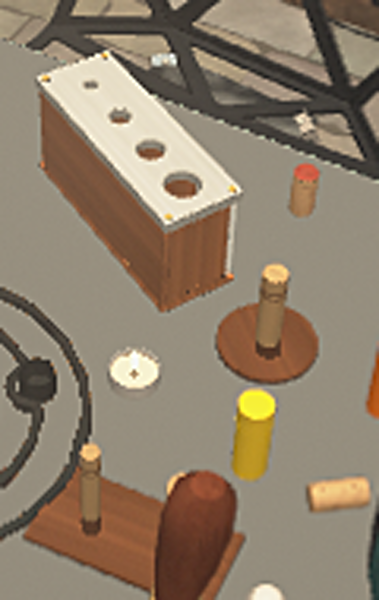

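The crops show the disc peg as the middle size: its top is at (384,432) in the top crop and (275,275) in the scene crop. The strip holds a thinner and a thicker peg. Now the contours and triangulation.

```bash
cat > m.py <<'E'
from h import *
T=pickle.load(open('top0.pkl','rb'));S=pickle.load(open('scene0.pkl','rb'))
def cents(c,b,fn,mn,mx):
    x0,y0,x1,y1=b;im=c['image'][y0:y1,x0:x1].astype(int);m=fn(im).astype(np.uint8)
    n,l,st,ce=cv2.connectedComponentsWithStats(m)
    return [(int(st[i,4]),(ce[i]+[x0,y0]).round(2).tolist(),st[i,2:4].tolist(),) for i in range(1,n) if mn<st[i,4]<mx]
im=T['image']
# plate in top: gray bright
def holes(c,b):
    x0,y0,x1,y1=b;g=c['image'].min(2)
    w=(g>195).astype(np.uint8) if c is T else (g>165).astype(np.uint8)
    m=np.zeros_like(w);m[y0:y1,x0:x1]=w[y0:y1,x0:x1]
    cs,hi=cv2.findContours(m,cv2.RETR_CCOMP,cv2.CHAIN_APPROX_NONE)
    big=max(range(len(cs)),key=lambda i:cv2.contourArea(cs[i]))
    out=[]
    for i,k in enumerate(cs):
        if hi[0][i][3]==big and cv2.contourArea(k)>4:
            M=cv2.moments(k);out.append((cv2.contourArea(k),M['m10']/M['m00'],M['m01']/M['m00']))
    return cs[big],out
for n,c,b in [('top',T,(285,135,360,240)),('scene',S,(238,130,312,205))]:
    k,o=holes(c,b);r=cv2.minAreaRect(k);print(n,cv2.contourArea(k),np.round(o,1).tolist());print(np.round(cv2.approxPolyDP(k,4,True).reshape(-1,2),1).tolist())
pk=lambda im:(im[...,0]>200)&(im[...,2]<185)&(im[...,0]-im[...,2]>50)&(im[...,1]>140)
print(cents(T,(190,220,320,290),pk,5,500))
print(cents(S,(240,200,340,300),lambda im:(im[...,0]>190)&(im[...,0]-im[...,2]>50)&(im[...,1]>140),5,500))
rd=lambda im:(im[...,0]-im[...,2]>50)
print(cents(T,(265,225,320,275),rd,100,5000))
E
python3 m.py; python3 -c "
import pickle
T=pickle.load(open('top0.pkl','rb'));S=pickle.load(open('scene0.pkl','rb'))
print(T['image'][250,285:303].tolist());print(S['image'][205:222:2,317].tolist())"
```

```text
top 2517.5 [[141.5, 307.3, 207.1], [86.0, 316.2, 190.0], [47.5, 324.9, 172.9], [23.0, 333.5, 156.5], [5.5, 349.3, 152.7]]
[[327, 139], [288, 210], [313, 225], [352, 154]]
scene 1380.0 [[101.5, 287.3, 178.1], [66.0, 277.4, 166.9], [38.0, 267.6, 156.3], [17.0, 258.1, 146.4], [10.0, 244.0, 144.5]]
[[242, 144], [282, 190], [305, 180], [264, 136]]
[(7, [266.0, 223.0], [1, 7]), (11, [310.55, 228.27], [4, 6]), (33, [205.61, 234.48], [7, 6]), (71, [294.94, 249.03], [9, 10]), (116, [207.79, 264.17], [12, 12]), (139, [246.97, 267.15], [13, 13]), (12, [246.17, 288.5], [7, 3])]
[(37, [317.05, 206.16], [9, 6]), (8, [266.88, 233.88], [6, 6]), (96, [310.7, 247.59], [12, 10]), (6, [311.0, 256.17], [3, 4]), (28, [258.14, 262.61], [7, 6]), (14, [284.5, 271.86], [5, 7]), (84, [333.79, 275.49], [12, 9])]
[(816, [291.84, 251.75], [33, 32])]
[[189, 117, 69], [182, 110, 66], [165, 106, 67], [145, 96, 61], [143, 102, 66], [185, 135, 82], [245, 196, 115], [254, 230, 137], [254, 233, 140], [254, 233, 140], [254, 232, 137], [255, 237, 143], [255, 239, 146], [254, 229, 134], [244, 186, 105], [210, 137, 82], [185, 114, 65], [184, 116, 69]]
[[241, 197, 126], [239, 200, 127], [233, 177, 113], [151, 117, 78], [111, 81, 56], [111, 81, 56], [146, 113, 75], [143, 111, 74], [143, 109, 73]]
```

```bash
cat > m2.py <<'E'
from h import *
T=pickle.load(open('top0.pkl','rb'));S=pickle.load(open('scene0.pkl','rb'))
pairs={'h0':((307.3,207.1),(287.3,178.1)),'h1':((316.2,190),(277.4,166.9)),'h2':((324.9,172.9),(267.6,156.3)),'h3':((333.5,156.5),(258.1,146.4)),
'c_far-l':((327,139),(242,144)),'c_near-l':((288,210),(282,190)),'c_nr':((313,225),(305,180)),'c_fr':((352,154),(264,136)),
'pegtop':((294.94,249.03),(317.05,206.16)),'strip_thin':((205.61,234.48),(258.14,262.61))}
for n,(a,b) in pairs.items():
    oa,da=ray(T,a);ob,db=ray(S,b);x,e=tri([(oa,da[0]),(ob,db[0])]);z=.081 if 'peg' in n or 'str' in n else .102
    print(n,x.round(4),np.round(e,4),'T@z',plane(T,a,z)[0].round(4),'S@z',plane(S,b,z)[0].round(4))
print('disc',plane(T,(291.84,251.75),.006))
p=plane(T,[(289.5,249),(300,249),(202,264.17),(214,264.17),(202.2,234.5),(209.2,234.5)],.081)
print([np.linalg.norm(p[i]-p[i+1]).round(4) for i in (0,2,4)])
E
python3 m2.py
```

```text
h0 [ 0.5047 -0.2304  0.0977] [0.0008 0.0008] T@z [ 0.5047 -0.2297  0.102 ] S@z [ 0.5019 -0.2266  0.102 ]
h1 [ 0.5449 -0.2523  0.0986] [0.001 0.001] T@z [ 0.5451 -0.2516  0.102 ] S@z [ 0.5421 -0.2493  0.102 ]
h2 [ 0.5859 -0.2741  0.0989] [0.0011 0.0011] T@z [ 0.5861 -0.2734  0.102 ] S@z [ 0.583  -0.2713  0.102 ]
h3 [ 0.6266 -0.296   0.0984] [0.0005 0.0005] T@z [ 0.626  -0.2952  0.102 ] S@z [ 0.6238 -0.2924  0.102 ]
c_far-l [ 0.6693 -0.2826  0.0985] [0.0017 0.0017] T@z [ 0.6698 -0.2815  0.102 ] S@z [ 0.6652 -0.2792  0.102 ]
c_near-l [ 0.4964 -0.1857  0.1002] [0.0022 0.0022] T@z [ 0.4983 -0.1849  0.102 ] S@z [ 0.4934 -0.1846  0.102 ]
c_nr [ 0.4622 -0.2417  0.1028] [0.0006 0.0006] T@z [ 0.4629 -0.2416  0.102 ] S@z [ 0.462  -0.2426  0.102 ]
c_fr [ 0.633  -0.3395  0.0999] [0.0006 0.0006] T@z [ 0.6318 -0.3392  0.102 ] S@z [ 0.6324 -0.3372  0.102 ]
pegtop [ 0.4087 -0.2011  0.0776] [0.0013 0.0013] T@z [ 0.4096 -0.2005  0.081 ] S@z [ 0.4063 -0.1984  0.081 ]
strip_thin [0.4443 0.009  0.0775] [0.0009 0.0009] T@z [0.4448 0.0088 0.081 ] S@z [0.442  0.0109 0.081 ]
disc [[ 0.40835814 -0.19791476  0.006     ]]
[np.float64(0.0244), np.float64(0.028), np.float64(0.0166)]
```

```bash
cat >> h.py <<'E'
def pose(s):
    q=s['eef_rot'];return R.from_quat([q[1],q[2],q[3],q[0]]),np.array(s['ee_pos'])
def down(deg):  # tool x at world angle deg, z down
    a=np.radians(deg);x=np.array([np.cos(a),np.sin(a),0]);z=np.array([0,0,-1.]);return R.from_matrix(np.c_[x,np.cross(z,x),z])
def plan(s,p,deg,n,g,nd=4,show=True):
    r,o=pose(s);rt=down(deg);rv=(r.inv()*rt).as_rotvec()/n;rows=[];p=np.array(p)
    for i in range(n):
        d=(p-o)/(n-i);sh=np.round(r.inv().apply(d),nd);t=np.round(rv/(np.pi/4),nd)
        if np.linalg.norm(sh)>.0417 or np.linalg.norm(rv)>.1249: print('TOO FAST',np.linalg.norm(sh),np.degrees(np.linalg.norm(rv)))
        rows.append(sh.tolist()+t.tolist()+[g]);o=o+r.apply(sh);r=r*R.from_rotvec(t*np.pi/4)
    print('['+',\n'.join(map(str,rows))+']');print('end',o.round(4),'err',np.degrees((r.inv()*rt).as_rotvec()).round(2))
E
python3 - <<'E'
from h import *; from plant import arm
plan(arm.get_state(),(.425,-.21,.26),-118.3,12,1)
E
```

```text
[[-0.0218, -0.0277, -0.0024, 0.0, 0.0002, 0.0878, 1],
[-0.0237, -0.0262, -0.0024, 0.0, 0.0002, 0.0878, 1],
[-0.0254, -0.0245, -0.0024, 0.0, 0.0002, 0.0878, 1],
[-0.0271, -0.0226, -0.0024, 0.0, 0.0002, 0.0878, 1],
[-0.0285, -0.0207, -0.0024, 0.0, 0.0002, 0.0878, 1],
[-0.0299, -0.0187, -0.0024, 0.0, 0.0002, 0.0878, 1],
[-0.0311, -0.0166, -0.0025, 0.0, 0.0002, 0.0878, 1],
[-0.0322, -0.0144, -0.0025, 0.0, 0.0002, 0.0878, 1],
[-0.0331, -0.0122, -0.0024, 0.0, 0.0002, 0.0878, 1],
[-0.0339, -0.0099, -0.0025, 0.0, 0.0002, 0.0878, 1],
[-0.0345, -0.0075, -0.0025, 0.0, 0.0002, 0.0878, 1],
[-0.0349, -0.0051, -0.0024, 0.0, 0.0002, 0.0878, 1]]
end [ 0.425 -0.21   0.26 ] err [ 0.01 -0.03  0.01]
```

servo_tool([
  [-0.0218, -0.0277, -0.0024, 0, 0.0002, 0.0878, 1],
  [-0.0237, -0.0262, -0.0024, 0, 0.0002, 0.0878, 1],
  [-0.0254, -0.0245, -0.0024, 0, 0.0002, 0.0878, 1],
  [-0.0271, -0.0226, -0.0024, 0, 0.0002, 0.0878, 1],
  [-0.0285, -0.0207, -0.0024, 0, 0.0002, 0.0878, 1],
  [-0.0299, -0.0187, -0.0024, 0, 0.0002, 0.0878, 1],
  [-0.0311, -0.0166, -0.0025, 0, 0.0002, 0.0878, 1],
  [-0.0322, -0.0144, -0.0025, 0, 0.0002, 0.0878, 1],
  [-0.0331, -0.0122, -0.0024, 0, 0.0002, 0.0878, 1],
  [-0.0339, -0.0099, -0.0025, 0, 0.0002, 0.0878, 1],
  [-0.0345, -0.0075, -0.0025, 0, 0.0002, 0.0878, 1],
  [-0.0349, -0.0051, -0.0024, 0, 0.0002, 0.0878, 1],
])

```text
t: 1.15
ee_pos: [0.4255, -0.2088, 0.2603]
eef_rot: [-0.001, -0.511, 0.859, -0.001]
force: [-0.3, -0.0, -0.2]
grip_width: 0.0852
```

servo_tool([
  [0, 0, 0, 0, 0, 0, 1],
  [0, 0, 0, 0, 0, 0, 1],
  [0, 0, 0, 0, 0, 0, 1],
])

```text
t: 1.4
ee_pos: [0.4248, -0.2105, 0.26]
eef_rot: [-0.001, -0.514, 0.858, -0.001]
force: [-0.4, 0.3, -0.5]
grip_width: 0.0852
```

```bash
cat > snap.py <<'E'
import sys
from h import *; from plant import arm
n=sys.argv[1]; cam=sys.argv[2] if len(sys.argv)>2 else 'wrist'
s=arm.get_state();c=arm.capture(cam);pickle.dump((c,s),open(n+'.pkl','wb'))
cv2.imwrite(f'pics/{n}.png',cv2.resize(c['image'][:,:,::-1],None,fx=1.5,fy=1.5,interpolation=cv2.INTER_CUBIC))
print(s['t'],np.round(s['ee_pos'],4),np.round(s['eef_rot'],4),np.round(s['force'],2),s['grip_width'],np.abs(s['qvel']).max().round(4))
E
python3 snap.py w1
```

```text
1.4 [ 0.4248 -0.2105  0.26  ] [-9.000e-04 -5.138e-01  8.579e-01 -7.000e-04] [-0.41  0.26 -0.49] 0.08520211812347572 0.0295
```

View pics/w1.png

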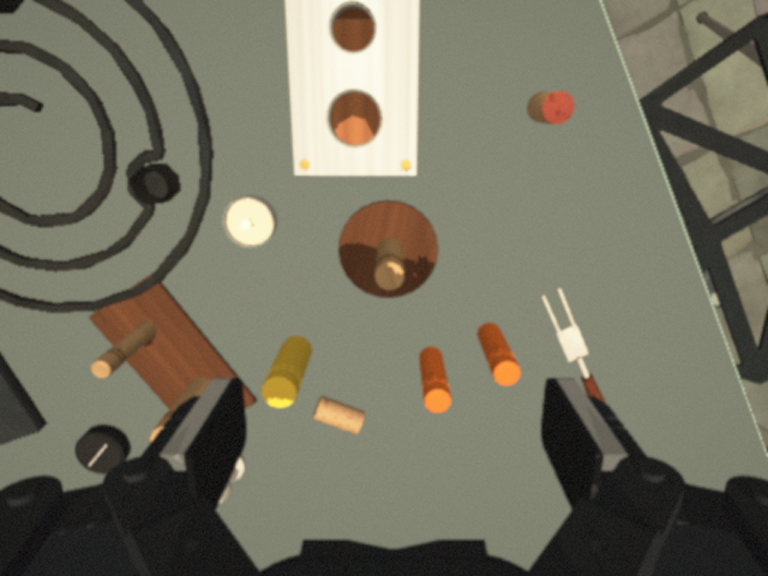

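The wrist view shows hole 0 at (354,118), hole 1 at (353,27), the disc at (388,248) and the peg's top at (389,272), all clear. I'll fit these.

```bash
cat > m3.py <<'E'
import sys
from h import *
c,s=pickle.load(open(sys.argv[1]+'.pkl','rb'));im=c['image'].astype(int)
g=im.min(2);w=(g>140).astype(np.uint8)
cs,hi=cv2.findContours(w,cv2.RETR_CCOMP,cv2.CHAIN_APPROX_NONE)
big=max(range(len(cs)),key=lambda i:cv2.contourArea(cs[i]))
for i,k in enumerate(cs):
    if hi[0][i][3]==big and cv2.contourArea(k)>60:
        P=plane(c,k.reshape(-1,2),.102,s)[:,:2]
        (cx,cy),r=cv2.minEnclosingCircle((P*1000).astype(np.float32))
        A=np.c_[2*P,np.ones(len(P))];q=np.linalg.lstsq(A,(P**2).sum(1),rcond=None)[0];rr=np.sqrt(q[2]+q[0]**2+q[1]**2)
        print('hole px',k.reshape(-1,2).mean(0).round(1),'fit',q[:2].round(4),'d',(2*rr).round(4),'mec',round(cx,1),round(cy,1),round(2*r,1))
q=cv2.approxPolyDP(cs[big],4,True).reshape(-1,2);print('plate',q.tolist(),plane(c,q,.102,s)[:,:2].round(4).tolist())
E
python3 m3.py w1
python3 - <<'E'
from h import *
c,s=pickle.load(open('w1.pkl','rb'));im=c['image'].astype(int)
x0,y0,x1,y1=215,125,300,205
m=np.zeros(im.shape[:2],np.uint8);d=(im[...,0]-im[...,2]);m[y0:y1,x0:x1]=(d>18)[y0:y1,x0:x1]
cs,_=cv2.findContours(m,cv2.RETR_EXTERNAL,cv2.CHAIN_APPROX_NONE);k=max(cs,key=cv2.contourArea).reshape(-1,2)
P=plane(c,k,.006,s)[:,:2]
h=cv2.convexHull((P*1000).astype(np.float32));(a,b),r=cv2.minEnclosingCircle(h);print('disc',a,b,r*2,len(k))
A=np.c_[2*P,np.ones(len(P))];q=np.linalg.lstsq(A,(P**2).sum(1),rcond=None)[0];print(q[:2])
cr=im[135:205,225:295].astype(np.uint8)[:,:,::-1];cv2.imwrite('pics/w1c.png',cv2.resize(cr,None,fx=8,fy=8,interpolation=cv2.INTER_CUBIC))
E
```

```text
hole px [236.  78.] fit [ 0.5039 -0.23  ] d 0.0302 mec 503.9 -230.1 30.9
hole px [235.   17.8] fit [ 0.5442 -0.2518] d 0.0243 mec 544.2 -251.7 25.2
plate [[189, 0], [196, 116], [276, 117], [279, 0]] [[0.5723, -0.2264], [0.4933, -0.1843], [0.4599, -0.2448], [0.539, -0.2886]]
disc 407.1971740722656 -198.3912353515625 83.11675262451172 196
[ 0.40775285 -0.19855358]
```

View pics/w1c.png

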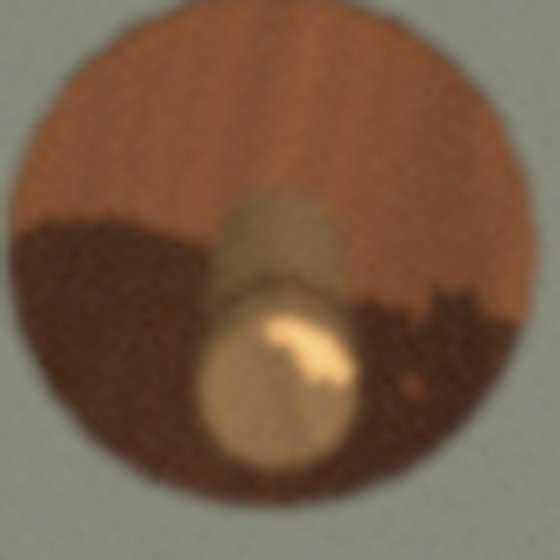

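Run:
```python
from h import *
c,s=pickle.load(open('w1.pkl','rb'));T=pickle.load(open('top0.pkl','rb'));S=pickle.load(open('scene0.pkl','rb'))
u=(225+279/8-.5,135+392/8-.5)
print(plane(c,u,.081,s)); e=plane(c,[(u[0]-10.1,u[1]),(u[0]+10.1,u[1])],.081,s);print('d',np.linalg.norm(e[0]-e[1]))
o,d=ray(c,u,s)
for n,C,p in (('T',T,(294.94,249.03)),('S',S,(317.05,206.16))):
    a,b=ray(C,p);x,r=tri([(o,d[0]),(a,b[0])]);print(n,x.round(4),np.round(r,4))
```

```text
[[ 0.40832005 -0.20060567  0.081     ]]
d 0.01983282454149291
T [ 0.4092 -0.2006  0.0835] [0.0004 0.0004]
S [ 0.4074 -0.2004  0.0785] [0.0003 0.0003]
```

Run:
```python
from h import *; from plant import arm
s=arm.get_state()
plan(s,(.408,-.2002,.16),-118.3,6,1)
r,o=pose(s);print(np.degrees((r.inv()*down(-118.3)).as_rotvec()))
```

```text
[[-0.0003, 0.0033, 0.0167, -0.0, -0.0004, 0.0002, 1],
[-0.0003, 0.0033, 0.0167, -0.0, -0.0004, 0.0002, 1],
[-0.0003, 0.0033, 0.0166, -0.0, -0.0004, 0.0002, 1],
[-0.0003, 0.0033, 0.0167, -0.0, -0.0004, 0.0002, 1],
[-0.0003, 0.0033, 0.0166, -0.0, -0.0004, 0.0002, 1],
[-0.0003, 0.0032, 0.0167, -0.0, -0.0004, 0.0002, 1]]
end [ 0.408  -0.2002  0.16  ] err [-0.01 -0.01 -0.01]
[-0.0111047  -0.12085873  0.04273817]
```

servo_tool([
  [-0.0003, 0.0033, 0.0167, 0, -0.0004, 0.0002, 1],
  [-0.0003, 0.0033, 0.0167, 0, -0.0004, 0.0002, 1],
  [-0.0003, 0.0033, 0.0167, 0, -0.0004, 0.0002, 1],
  [-0.0003, 0.0033, 0.0167, 0, -0.0004, 0.0002, 1],
  [-0.0003, 0.0033, 0.0166, 0, -0.0004, 0.0002, 1],
  [-0.0003, 0.0032, 0.0166, 0, -0.0004, 0.0002, 1],
  [0, 0, 0, 0, 0, 0, 1],
  [0, 0, 0, 0, 0, 0, 1],
])

```text
t: 2.12
ee_pos: [0.4074, -0.2002, 0.1597]
eef_rot: [-0.0, -0.512, 0.859, 0.001]
force: [-0.8, -0.3, 0.7]
grip_width: 0.0857
```

```bash
python3 snap.py w2
```

```text
2.1167 [ 0.4074 -0.2002  0.1597] [-3.000e-04 -5.117e-01  8.591e-01  8.000e-04] [-0.8  -0.29  0.74] 0.0857196085645319 0.0411
```

View pics/w2.png

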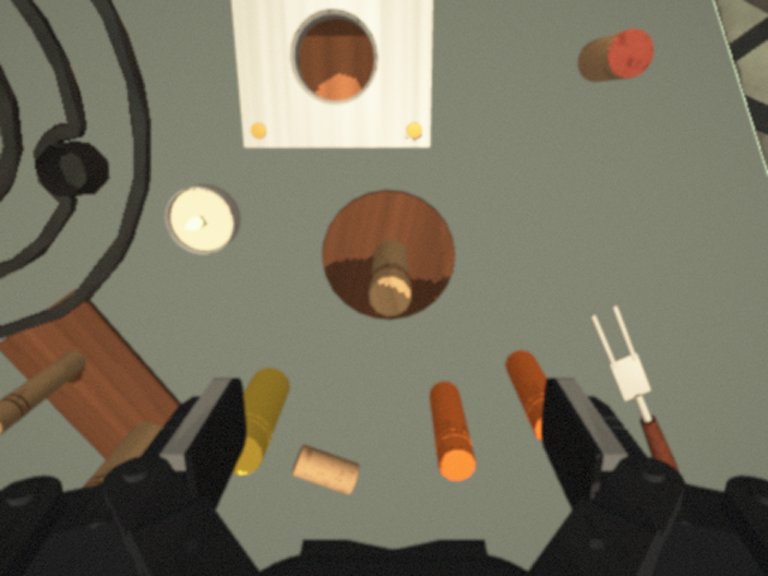

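The peg's top is at about (390,295) and hole 0 at (334,57). Both sit where expected, and the peg is on the jaw centre line. I'll triangulate against view w1.

```bash
python3 m3.py w2
python3 - <<'E'
from h import *
c1,s1=pickle.load(open('w1.pkl','rb'));c,s=pickle.load(open('w2.pkl','rb'))
u1=(259.4,183.5);u=(390/1.5-.3,295.5/1.5-.3)
print(plane(c,u,.081,s)); a,b=ray(c1,u1,s1);o,d=ray(c,u,s);print(tri([(a,b[0]),(o,d[0])]))
r,p=pose(s);print('in tool',r.inv().apply(plane(c,u,.081,s)[0]-p))
a,b=ray(c1,(236,78),s1);o,d=ray(c,(334.5/1.5-.3,57/1.5-.3),s);print('h0',tri([(a,b[0]),(o,d[0])]))
E
```

```text
hole px [275.8  86.8] fit [ 0.468  -0.2434] d 0.0058 mec 467.9 -243.4 6.5
hole px [171.8  86.8] fit [ 0.4958 -0.1921] d 0.0058 mec 495.9 -192.1 6.2
hole px [222.4  36.5] fit [ 0.5042 -0.2301] d 0.0302 mec 504.3 -230.0 30.9
plate [[154, 0], [163, 98], [286, 98], [288, 0]] [[0.5369, -0.2077], [0.4931, -0.1844], [0.4599, -0.2456], [0.5035, -0.2692]]
[[ 0.40879635 -0.2006511   0.081     ]]
(array([ 0.40590146, -0.19913592,  0.0715835 ]), [0.00012101583325665635, 0.00012101583325667688])
in tool [-0.00026872 -0.00157448  0.07866402]
h0 (array([ 0.50418957, -0.23007315,  0.10143177]), [6.019615457671324e-05, 6.019615457680837e-05])
```

servo_tool([
  [-0.0003, -0.0013, 0.018, 0, 0, 0, 1],
  [0, 0, 0.02, 0, 0, 0, 1],
  [0, 0, 0.02, 0, 0, 0, 1],
  [0, 0, 0.02, 0, 0, 0, 1],
  [0, 0, 0.02, 0, 0, 0, 1],
  [0, 0, 0.014, 0, 0, 0, 1],
  [0, 0, 0, 0, 0, 0, 1],
  [0, 0, 0, 0, 0, 0, 1],
], squeeze=50)

```text
t: 2.83
ee_pos: [0.4105, -0.2007, 0.0486]
eef_rot: [0.0, -0.512, 0.859, -0.0]
force: [-0.3, -0.4, 0.6]
grip_width: 0.0855
```

servo_tool([
  [0, 0, 0, 0, 0, 0, 0.15],
  [0, 0, 0, 0, 0, 0, 0.15],
  [0, 0, 0, 0, 0, 0, 0.1],
  [0, 0, 0, 0, 0, 0, 0.1],
  [0, 0, 0, 0, 0, 0, 0.1],
  [0, 0, 0, 0, 0, 0, 0.1],
  [0, 0, 0, 0, 0, 0, 0.1],
  [0, 0, 0, 0, 0, 0, 0.1],
  [0, 0, 0, 0, 0, 0, 0.1],
], squeeze=50)

```text
t: 3.58
ee_pos: [0.4103, -0.2002, 0.0487]
eef_rot: [0.0, -0.513, 0.859, -0.001]
force: [0.1, 0.6, 5.8]
grip_width: 0.0184
```

servo_tool([
  [0, 0, -0.01, 0, 0, 0, 0.1],
  [0, 0, -0.02, 0, 0, 0, 0.1],
  [0, 0, -0.02, 0, 0, 0, 0.1],
  [0, 0, -0.02, 0, 0, 0, 0.1],
  [0, 0, -0.02, 0, 0, 0, 0.1],
  [0, 0, -0.02, 0, 0, 0, 0.1],
  [0, 0, -0.02, 0, 0, 0, 0.1],
  [0, 0, 0, 0, 0, 0, 0.1],
  [0, 0, 0, 0, 0, 0, 0.1],
])

```text
t: 4.33
ee_pos: [0.4105, -0.2004, 0.179]
eef_rot: [0.001, -0.513, 0.859, -0.001]
force: [-0.8, -0.0, -0.3]
grip_width: 0.0186
```

```bash
python3 snap.py w3; python3 m3.py w3
```

```text
4.3333 [ 0.4105 -0.2004  0.179 ] [ 8.000e-04 -5.125e-01  8.587e-01 -1.400e-03] [-0.79 -0.04 -0.25] 0.018571017476902218 0.0348
hole px [276.8  92.6] fit [ 0.4675 -0.243 ] d 0.0058 mec 467.5 -243.2 6.6
hole px [182.8  92.2] fit [ 0.4954 -0.192 ] d 0.0059 mec 495.4 -192.0 6.4
hole px [229.   47.6] fit [ 0.5037 -0.2298] d 0.0301 mec 503.7 -229.9 30.8
plate [[167, 0], [174, 102], [286, 102], [288, 0]] [[0.5429, -0.2113], [0.493, -0.184], [0.4598, -0.2455], [0.5099, -0.2725]]
```

View pics/w3.png

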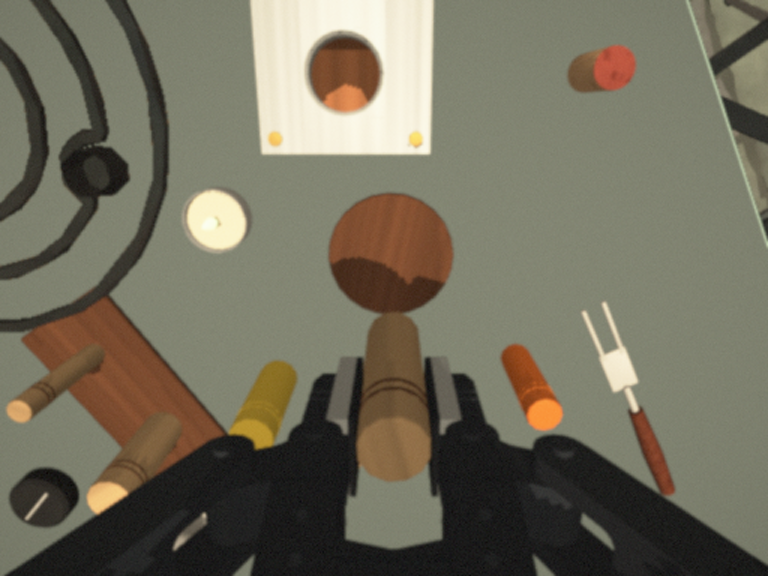

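The peg is held upright between the pads, with its foot arc at about (391,313) and its top face at (394,448). The hole fits agree. Now the peg's offset and tilt in the tool frame.

Run:
```python
from h import *
c,s=pickle.load(open('w3.pkl','rb'));im=c['image']
k,d=K(c);M=np.linalg.inv(np.array(c['mount']));rv,_=cv2.Rodrigues(M[:3,:3])
def pt(P): return cv2.projectPoints(np.array(P,float).reshape(-1,1,3),rv,M[:3,3],k,d)[0].reshape(-1,2)
t=np.linspace(0,2*np.pi,60)
x0,y0=225,195;f=6
cr=cv2.resize(im[y0:330,x0:300,::-1],None,fx=f,fy=f,interpolation=cv2.INTER_CUBIC)[:,:]
for z,col in((.0427,(0,255,0)),(-.0323,(255,0,0))):
    q=pt(np.c_[.01*np.cos(t),.01*np.sin(t),0*t+z]);print(q.mean(0),q.min(0),q.max(0))
    for u in q: cv2.circle(cr,tuple(int(v) for v in ((u-[x0,y0]+.5)*f)),1,col,-1)
cv2.imwrite('pics/w3c.png',cr[:600])
```

```text
[260.03657812 219.12048344] [242.67092359 203.17989955] [276.84175656 234.81618341]
[258.8809334 296.2931072] [231.87498052 273.26828889] [285.00337092 318.76800995]
```

View pics/w3c.png

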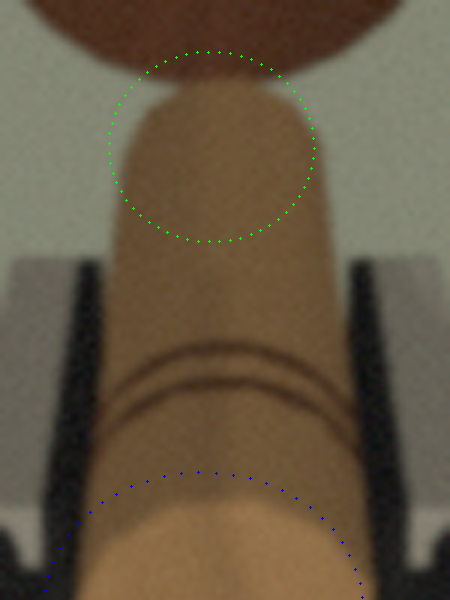

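Run:
```python
from h import *; from plant import arm
plan(arm.get_state(),(.5067,-.2302,.152),-118.3,6,.1)
```

```text
[[-0.0032, -0.0166, 0.0044, -0.0002, 0.0001, -0.0002, 0.1],
[-0.0032, -0.0166, 0.0043, -0.0002, 0.0001, -0.0002, 0.1],
[-0.0032, -0.0166, 0.0043, -0.0002, 0.0001, -0.0002, 0.1],
[-0.0032, -0.0167, 0.0044, -0.0002, 0.0001, -0.0002, 0.1],
[-0.0032, -0.0166, 0.0043, -0.0002, 0.0001, -0.0002, 0.1],
[-0.0033, -0.0167, 0.0044, -0.0002, 0.0001, -0.0002, 0.1]]
end [ 0.5067 -0.2302  0.152 ] err [ 0.   -0.01  0.01]
```

servo_tool([
  [-0.0032, -0.0166, 0.0043, 0, 0, 0, 0.1],
  [-0.0032, -0.0166, 0.0043, 0, 0, 0, 0.1],
  [-0.0032, -0.0166, 0.0043, 0, 0, 0, 0.1],
  [-0.0032, -0.0167, 0.0044, 0, 0, 0, 0.1],
  [-0.0032, -0.0166, 0.0043, 0, 0, 0, 0.1],
  [-0.0033, -0.0167, 0.0044, 0, 0, 0, 0.1],
  [0, 0, 0, 0, 0, 0, 0.1],
  [0, 0, 0, 0, 0, 0, 0.1],
])

```text
t: 5.05
ee_pos: [0.5061, -0.2298, 0.1504]
eef_rot: [-0.001, -0.513, 0.859, 0.001]
force: [-0.6, -0.6, -0.1]
grip_width: 0.019
```

```bash
cat > crop.py <<'E'
import sys
from h import *
c,s=pickle.load(open(sys.argv[1]+'.pkl','rb'));x0,y0,x1,y1=map(int,sys.argv[2:6]);f=min(800//(x1-x0),600//(y1-y0))
cv2.imwrite(f'pics/{sys.argv[1]}c.png',cv2.resize(c['image'][y0:y1,x0:x1,::-1],None,fx=f,fy=f,interpolation=cv2.INTER_CUBIC));print('f',f)
E
python3 snap.py w4; python3 snap.py s4 scene; python3 crop.py w4 190 110 330 250;python3 crop.py s4 240 80 340 200; python3 m3.py w4
```

```text
5.05 [ 0.5061 -0.2298  0.1504] [-6.000e-04 -5.127e-01  8.586e-01  1.300e-03] [-0.62 -0.57 -0.08] 0.019040024933150015 0.0296
5.1 [ 0.5054 -0.2295  0.1507] [-6.000e-04 -5.126e-01  8.586e-01  1.400e-03] [-0.84  0.11 -0.02] 0.019149232166983356 0.0241
f 4
f 5
hole px [261.9 141.9] fit [ 0.5445 -0.2518] d 0.024 mec 544.6 -251.9 25.0
hole px [261.8  54.8] fit [ 0.5847 -0.2735] d 0.0181 mec 584.7 -273.4 19.2
plate [[191, 0], [202, 203], [226, 195], [263, 194], [276, 198], [294, 224], [306, 214], [319, 218], [332, 0]] [[0.6239, -0.2546], [0.5294, -0.2033], [0.5269, -0.2184], [0.5171, -0.2379], [0.5113, -0.2435], [0.4913, -0.2454], [0.4938, -0.2546], [0.4877, -0.2604], [0.5906, -0.3164]]
```

View pics/w4c.png

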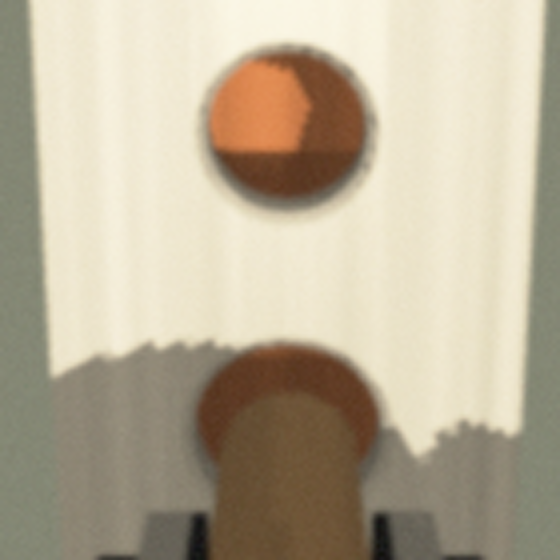

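View pics/s4c.png

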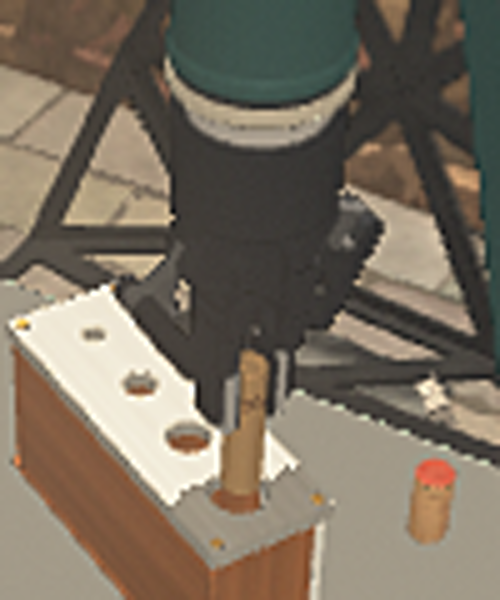

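The foot hovers over hole 0: in the crop the foot centre is at x≈288 and the hole spans x 199–378. I'll compute the fore-aft offset.

```bash
cat > rel.py <<'E'
import sys
from h import *
# name x0 y0 f  holeEdge(u,v) holeD  footEdge(u,v) footz  : offsets in gauge/tool frame
def rel(name,x0,y0,f,he,hd,fe,zf,zh=.102,fd=.020):
    c,s=pickle.load(open(name+'.pkl','rb'));px=lambda u:(u[0]/f+x0-.4,u[1]/f+y0-.4)
    r,p=pose(s);r=down(-118.3)
    a=r.inv().apply(plane(c,px(he),zh,s)[0]-p)+[0,hd/2,0];b=r.inv().apply(plane(c,px(fe),zf,s)[0]-p)+[0,fd/2,0]
    print('hole in tool',a.round(4),'foot in tool',b.round(4),'move tool by',(a-b)[:2].round(4))
if __name__=='__main__':
    for z in (.106,.1078,.110): rel('w4',190,110,4,(288,343),.029,(288,392),z)
    rel('w4',190,110,4,(288,343),.0302,(288,392),.1078)
E
python3 rel.py
```

```text
hole in tool [0.0011 0.0018 0.0484] foot in tool [0.0011 0.0035 0.0444] move tool by [-0.     -0.0017]
hole in tool [0.0011 0.0018 0.0484] foot in tool [0.0011 0.0028 0.0426] move tool by [-0.    -0.001]
hole in tool [0.0011 0.0018 0.0484] foot in tool [0.0011 0.002  0.0404] move tool by [-0.     -0.0002]
hole in tool [0.0011 0.0024 0.0484] foot in tool [0.0011 0.0028 0.0426] move tool by [-0.     -0.0004]
```

servo_tool([
  [0, -0.0006, 0, 0, 0, 0, 0.1],
  [0, 0, 0.004, 0, 0, 0, 0.1],
  [0, 0, 0.007, 0, 0, 0, 0.1],
  [0, 0, 0.007, 0, 0, 0, 0.1],
  [0, 0, 0.007, 0, 0, 0, 0.1],
  [0, 0, 0.007, 0, 0, 0, 0.1],
  [0, 0, 0.007, 0, 0, 0, 0.1],
  [0, 0, 0, 0, 0, 0, 0.1],
  [0, 0, 0, 0, 0, 0, 0.1],
  [0, 0, 0, 0, 0, 0, 0.1],
])

```text
t: 5.98
ee_pos: [0.5076, -0.2307, 0.1133]
eef_rot: [0.0, -0.512, 0.859, -0.0]
force: [-0.2, -0.1, -1.1]
grip_width: 0.0189
```

```bash
python3 snap.py w5; python3 snap.py s5 scene;python3 crop.py w5 190 110 330 250;python3 crop.py s5 240 80 340 200
```

```text
5.9833 [ 0.5076 -0.2307  0.1133] [ 3.000e-04 -5.125e-01  8.587e-01 -2.000e-04] [-0.2  -0.12 -1.1 ] 0.01889342804284382 0.0071
6.0333 [ 0.5077 -0.2308  0.1135] [ 4.000e-04 -5.125e-01  8.587e-01 -5.000e-04] [-0.2   0.31 -0.07] 0.01853960143219547 0.0046
f 4
f 5
```

View pics/w5c.png

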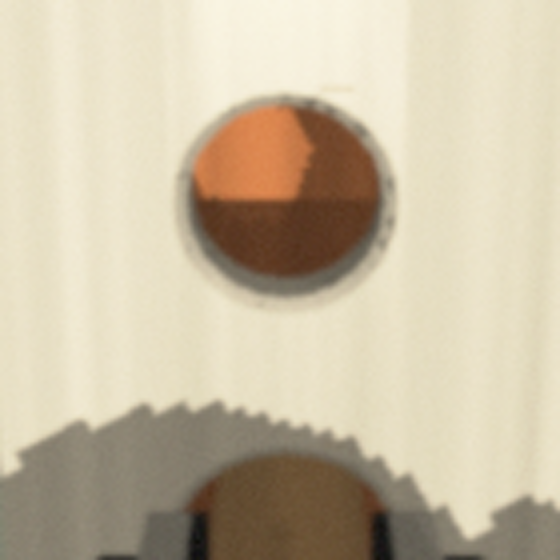

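View pics/s5c.png

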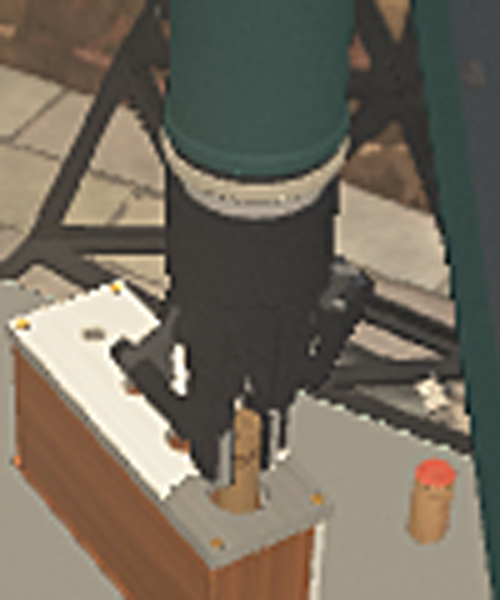

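The peg is through hole 0: its foot is about 30 mm below the plate's top and the force is near zero. Hole 1 lies straight along tool −y. I'll lift out and hover over it.

servo_tool([
  [0, 0, -0.01, 0, 0, 0, 0.1],
  [0, 0, -0.015, 0, 0, 0, 0.1],
  [0, 0, -0.014, 0, 0, 0, 0.1],
  [0, 0, 0, 0, 0, 0, 0.1],
  [0, -0.015, 0, 0, 0, 0, 0.1],
  [0, -0.015, 0, 0, 0, 0, 0.1],
  [0, -0.0155, 0, 0, 0, 0, 0.1],
  [0, 0, 0, 0, 0, 0, 0.1],
  [0, 0, 0, 0, 0, 0, 0.1],
  [0, 0, 0, 0, 0, 0, 0.1],
  [0, 0, 0, 0, 0, 0, 0.1],
])

```text
t: 7.0
ee_pos: [0.5463, -0.2516, 0.152]
eef_rot: [-0.0, -0.513, 0.859, 0.0]
force: [-0.0, 0.5, 0.1]
grip_width: 0.0184
```

```bash
python3 snap.py w6; python3 snap.py s6 scene;python3 m3.py w6; python3 crop.py w6 190 110 330 250;python3 crop.py s6 240 80 340 200
```

```text
7.0 [ 0.5463 -0.2516  0.152 ] [-1.000e-04 -5.125e-01  8.587e-01  5.000e-04] [-0.    0.45  0.13] 0.01844047893988479 0.0018
7.05 [ 0.5465 -0.2517  0.1521] [ 0.000e+00 -5.125e-01  8.587e-01  3.000e-04] [ 0.54 -0.43 -0.54] 0.018994170252174456 0.0048
hole px [262.  141.1] fit [ 0.5851 -0.2737] d 0.0185 mec 584.9 -273.6 19.5
hole px [261.4  54.2] fit [ 0.6254 -0.2954] d 0.0127 mec 625.4 -295.5 13.3
plate [[192, 0], [203, 204], [227, 195], [254, 195], [274, 201], [293, 223], [305, 214], [318, 218], [331, 0], [319, 10], [312, 0], [209, 0], [207, 10]] [[0.6645, -0.2768], [0.5685, -0.2248], [0.5666, -0.2403], [0.559, -0.2544], [0.55, -0.2631], [0.5318, -0.2667], [0.5337, -0.2758], [0.5276, -0.2816], [0.6313, -0.3383], [0.6301, -0.331], [0.6358, -0.3299], [0.6604, -0.2843], [0.657, -0.2811]]
f 4
f 5
```

View pics/w6c.png

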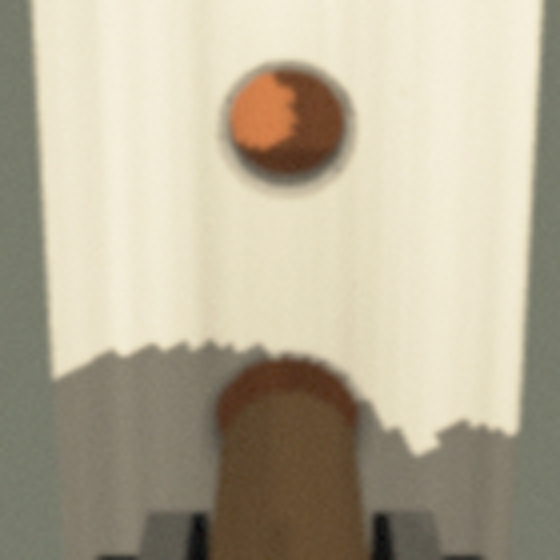

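View pics/s6c.png

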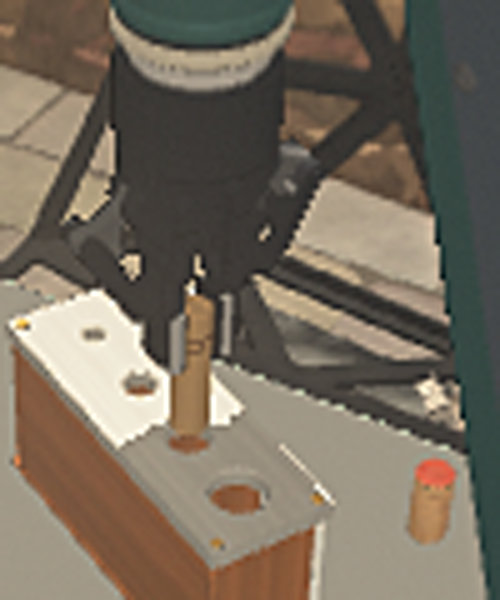

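Run:
```python
from rel import *
for z in (.1075,.109,.1095): rel('w6',190,110,4,(287.5,355),.0236,(288,391.5),z)
```

```text
hole in tool [0.001  0.0015 0.05  ] foot in tool [0.0011 0.0034 0.0445] move tool by [-0.0001 -0.0019]
hole in tool [0.001  0.0015 0.05  ] foot in tool [0.0011 0.0028 0.043 ] move tool by [-0.0001 -0.0013]
hole in tool [0.001  0.0015 0.05  ] foot in tool [0.0011 0.0026 0.0425] move tool by [-0.0001 -0.0012]
```

servo_tool([
  [0, -0.0012, 0, 0, 0, 0, 0.1],
  [0, 0, 0.003, 0, 0, 0, 0.1],
  [0, 0, 0.003, 0, 0, 0, 0.1],
  [0, 0, 0.002, 0, 0, 0, 0.1],
  [0, 0, 0.002, 0, 0, 0, 0.1],
  [0, 0, 0, 0, 0, 0, 0.1],
  [0, 0, 0, 0, 0, 0, 0.1],
])

```text
t: 7.68
ee_pos: [0.548, -0.2525, 0.1418]
eef_rot: [-0.0, -0.512, 0.859, 0.0]
force: [-1.3, 1.3, -1.0]
grip_width: 0.0187
```

servo_tool([
  [0, 0, 0.004, 0, 0, 0, 0.1],
  [0, 0, 0.004, 0, 0, 0, 0.1],
  [0, 0, 0.005, 0, 0, 0, 0.1],
  [0, 0, 0.005, 0, 0, 0, 0.1],
  [0, 0, 0.005, 0, 0, 0, 0.1],
  [0, 0, 0.005, 0, 0, 0, 0.1],
  [0, 0, 0, 0, 0, 0, 0.1],
  [0, 0, 0, 0, 0, 0, 0.1],
])

```text
t: 8.35
ee_pos: [0.548, -0.2524, 0.1135]
eef_rot: [-0.0, -0.512, 0.859, 0.001]
force: [-2.5, 2.6, -2.7]
grip_width: 0.0187
```

```bash
python3 snap.py w7; python3 snap.py s7 scene;python3 m3.py w7; python3 crop.py w7 190 110 330 250;python3 crop.py s7 240 80 340 200
```

```text
8.35 [ 0.548  -0.2524  0.1135] [-1.000e-04 -5.125e-01  8.587e-01  6.000e-04] [-2.53  2.58 -2.71] 0.01871518605610004 0.0095
8.4 [ 0.548  -0.2524  0.1137] [-1.000e-04 -5.125e-01  8.587e-01  5.000e-04] [-4.25  2.22 -2.39] 0.01885236223477648 0.0057
hole px [261.8 159.2] fit [ 0.5852 -0.2738] d 0.0182 mec 585.2 -273.7 19.4
hole px [261.6  52.2] fit [ 0.6255 -0.2955] d 0.0126 mec 625.5 -295.6 13.2
plate [[174, 0], [190, 226], [219, 211], [249, 209], [283, 221], [307, 246], [325, 233], [331, 238], [348, 0]] [[0.6595, -0.2739], [0.5725, -0.2271], [0.5725, -0.2436], [0.5666, -0.2568], [0.5532, -0.2684], [0.5355, -0.2727], [0.5377, -0.2837], [0.5338, -0.2851], [0.6263, -0.3355]]
f 4
f 5
```

View pics/w7c.png

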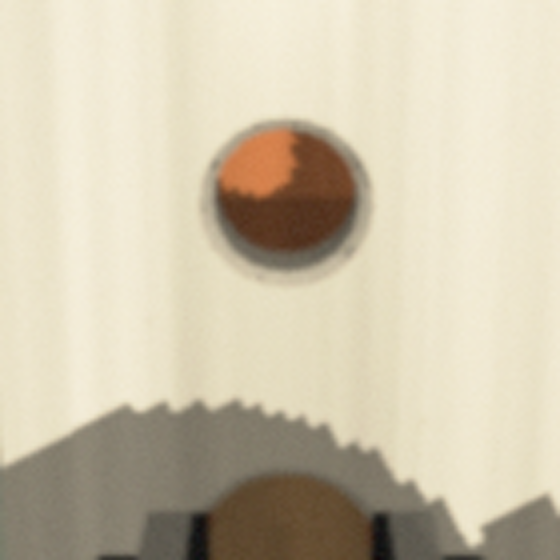

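View pics/s7c.png

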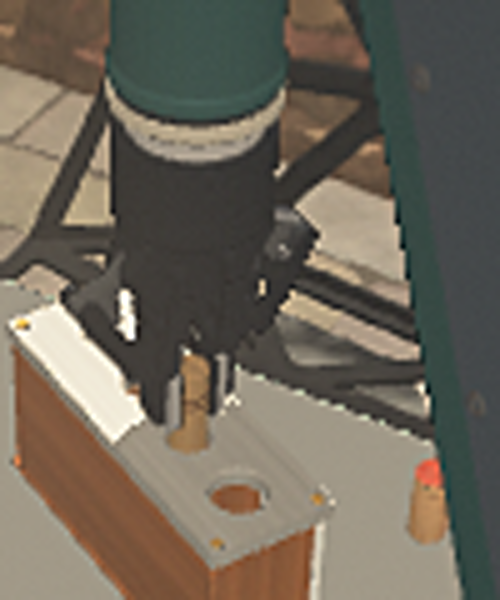

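The peg is through hole 1, its foot about 21 mm below the plate's underside, with a light side rub of about 3–4 N toward +y. I'm lifting out and going to hole 2.

servo_tool([
  [0, 0.0005, -0.008, 0, 0, 0, 0.1],
  [0, 0, -0.015, 0, 0, 0, 0.1],
  [0, 0, -0.015, 0, 0, 0, 0.1],
  [0, 0, 0, 0, 0, 0, 0.1],
  [0, -0.015, 0, 0, 0, 0, 0.1],
  [0, -0.015, 0, 0, 0, 0, 0.1],
  [0, -0.0157, 0, 0, 0, 0, 0.1],
  [0, 0, 0, 0, 0, 0, 0.1],
  [0, 0, 0, 0, 0, 0, 0.1],
  [0, 0, 0, 0, 0, 0, 0.1],
  [0, 0, 0, 0, 0, 0, 0.1],
])

```text
t: 9.37
ee_pos: [0.5876, -0.2739, 0.1522]
eef_rot: [0.0, -0.513, 0.859, 0.0]
force: [0.5, 0.0, 0.1]
grip_width: 0.0184
```

```bash
python3 snap.py w8; python3 snap.py s8 scene; python3 crop.py w8 190 110 330 250;python3 crop.py s8 240 80 340 200
```

```text
9.3667 [ 0.5876 -0.2739  0.1522] [ 1.000e-04 -5.125e-01  8.587e-01  0.000e+00] [0.53 0.   0.09] 0.018412878284664216 0.0021
9.4167 [ 0.5876 -0.2739  0.1523] [ 1.000e-04 -5.125e-01  8.587e-01  0.000e+00] [ 0.35 -0.   -0.07] 0.01877082545824202 0.004
f 4
f 5
```

View pics/w8c.png

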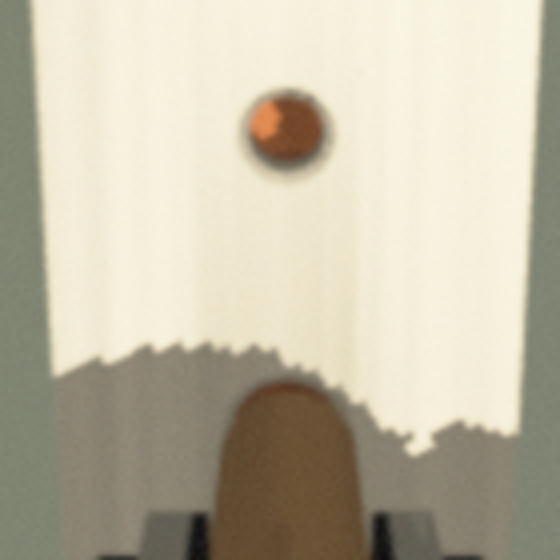

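View pics/s8c.png

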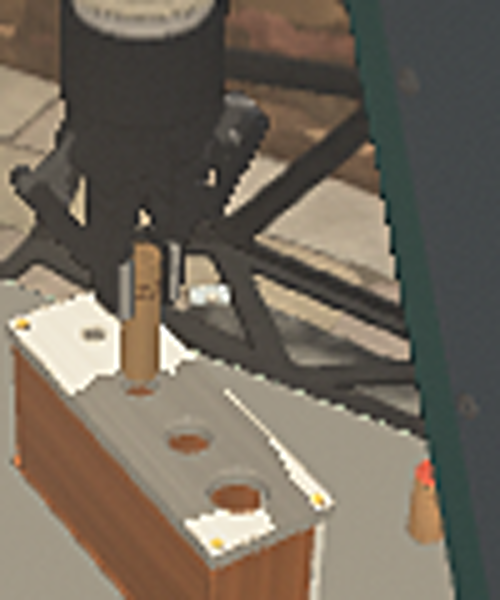

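Run:
```python
from rel import *
rel('w8',190,110,4,(287.5,381),.0176,(288,392),.1095)
```

```text
hole in tool [0.001  0.0026 0.0502] foot in tool [0.0011 0.0027 0.0427] move tool by [-0.0001 -0.0001]
```

Centred within about 0.1 mm. Now a gentle press.

servo_tool([
  [0, 0, 0.003, 0, 0, 0, 0.1],
  [0, 0, 0.003, 0, 0, 0, 0.1],
  [0, 0, 0.0015, 0, 0, 0, 0.1],
  [0, 0, 0.0005, 0, 0, 0, 0.1],
  [0, 0, 0.0005, 0, 0, 0, 0.1],
  [0, 0, 0, 0, 0, 0, 0.1],
])

```text
t: 9.97
ee_pos: [0.5882, -0.2742, 0.1448]
eef_rot: [0.0, -0.513, 0.859, -0.0]
force: [-2.0, 0.3, 7.9]
grip_width: 0.0187
```

servo_tool([
  [0, 0, 0.0005, 0, 0, 0, 0.1],
  [0, 0, 0, 0, 0, 0, 0.1],
  [0, 0, 0.0005, 0, 0, 0, 0.1],
  [0, 0, 0, 0, 0, 0, 0.1],
  [0, 0, 0, 0, 0, 0, 0.1],
])

```text
t: 10.38
ee_pos: [0.5883, -0.2743, 0.1447]
eef_rot: [0.0, -0.513, 0.859, -0.001]
force: [-3.3, 1.8, 13.2]
grip_width: 0.0187
```

```bash
python3 snap.py w9; python3 snap.py s9 scene; python3 crop.py w9 190 110 330 250
```

```text
10.3833 [ 0.5883 -0.2743  0.1447] [ 5.000e-04 -5.125e-01  8.587e-01 -6.000e-04] [-3.33  1.8  13.23] 0.018680224054930406 0.0023
10.4333 [ 0.5884 -0.2743  0.1447] [ 5.000e-04 -5.125e-01  8.587e-01 -6.000e-04] [-4.24  1.81 13.14] 0.018746476030354932 0.0009
f 4
```

View pics/w9c.png

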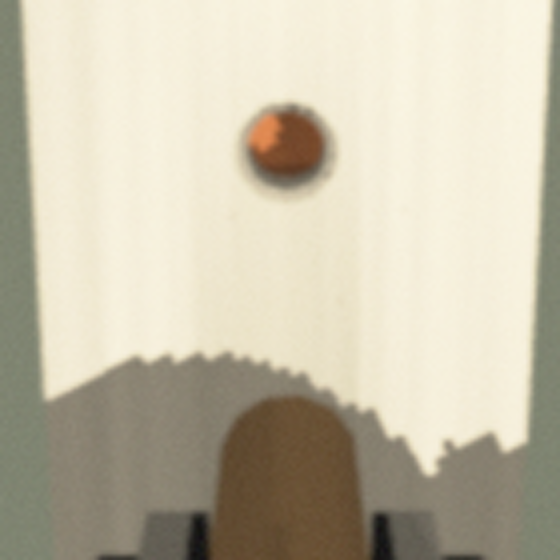

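Hole 2 refuses the peg: it stopped with the foot at plate level under 13 N, and the foot fully covers the hole. Going back to hole 1.

servo_tool([
  [0, 0, -0.004, 0, 0, 0, 0.1],
  [0, 0, -0.005, 0, 0, 0, 0.1],
  [0, 0, 0, 0, 0, 0, 0.1],
  [0, 0.015, 0, 0, 0, 0, 0.1],
  [0, 0.015, 0, 0, 0, 0, 0.1],
  [0, 0.0157, 0, 0, 0, 0, 0.1],
  [0, 0, 0, 0, 0, 0, 0.1],
  [0, 0, 0, 0, 0, 0, 0.1],
  [0, 0, 0, 0, 0, 0, 0.1],
  [0, 0, 0, 0, 0, 0, 0.1],
])

```text
t: 11.32
ee_pos: [0.5491, -0.2533, 0.1519]
eef_rot: [0.001, -0.512, 0.859, -0.001]
force: [0.8, -0.3, 0.0]
grip_width: 0.0185
```

```bash
python3 snap.py w10; python3 crop.py w10 190 110 330 250
```

```text
11.3167 [ 0.5491 -0.2533  0.1519] [ 6.000e-04 -5.125e-01  8.587e-01 -8.000e-04] [ 0.79 -0.29  0.05] 0.01847791386086135 0.0017
f 4
```

View pics/w10c.png

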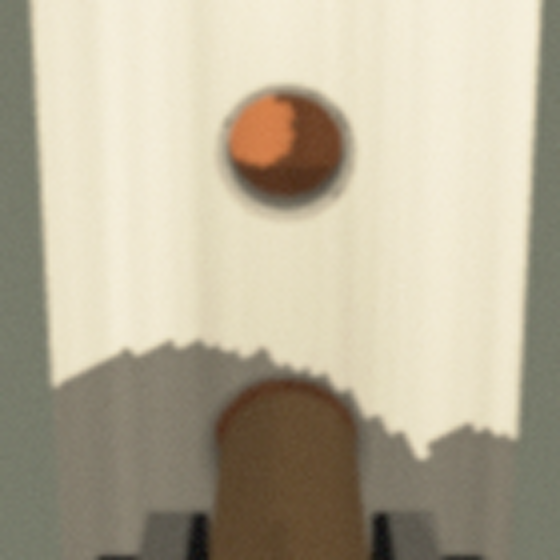

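Run:
```python
from rel import *
rel('w10',190,110,4,(287,379),.0236,(288,391.5),.1092)
```

```text
hole in tool [0.0009 0.0051 0.0499] foot in tool [0.0011 0.0026 0.0427] move tool by [-0.0002  0.0025]
```

servo_tool([
  [-0.0002, 0.0022, 0, 0, 0, 0, 0.1],
  [0, 0, 0.001, 0, 0, 0, 0.1],
  [0, 0, 0.003, 0, 0, 0, 0.1],
  [0, 0, 0.003, 0, 0, 0, 0.1],
  [0, 0, 0.002, 0, 0, 0, 0.1],
  [0, 0, 0.001, 0, 0, 0, 0.1],
  [0, 0, 0, 0, 0, 0, 0.1],
  [0, 0, 0, 0, 0, 0, 0.1],
])

```text
t: 12.03
ee_pos: [0.5462, -0.2514, 0.1417]
eef_rot: [0.0, -0.512, 0.859, -0.0]
force: [0.1, -0.4, -1.0]
grip_width: 0.0183
```

servo_tool([
  [0, 0, 0.004, 0, 0, 0, 0.1],
  [0, 0, 0.004, 0, 0, 0, 0.1],
  [0, 0, 0.005, 0, 0, 0, 0.1],
  [0, 0, 0.005, 0, 0, 0, 0.1],
  [0, 0, 0.005, 0, 0, 0, 0.1],
  [0, 0, 0.005, 0, 0, 0, 0.1],
  [0, 0, 0, 0, 0, 0, 0.1],
  [0, 0, 0, 0, 0, 0, 0.1],
])

```text
t: 12.7
ee_pos: [0.5459, -0.2512, 0.1132]
eef_rot: [0.0, -0.512, 0.859, 0.0]
force: [-0.0, 0.2, -0.0]
grip_width: 0.0187
```

servo_tool([
  [0, 0, 0, 0, 0, 0, 0.6],
  [0, 0, 0, 0, 0, 0, 0.6],
  [0, 0, 0, 0, 0, 0, 0.6],
  [0, 0, 0, 0, 0, 0, 0.6],
  [0, 0, 0, 0, 0, 0, 0.6],
  [0, 0, 0, 0, 0, 0, 0.6],
])

```text
t: 13.2
ee_pos: [0.5463, -0.2514, 0.1139]
eef_rot: [0.0, -0.513, 0.859, -0.0]
force: [-0.1, -0.1, 0.4]
grip_width: 0.0514
```

```bash
python3 snap.py w11; python3 snap.py s11 scene;python3 crop.py s11 240 80 340 200
```

```text
13.2 [ 0.5463 -0.2514  0.1139] [ 3.000e-04 -5.125e-01  8.587e-01 -3.000e-04] [-0.05 -0.08  0.42] 0.05140294553204415 0.0015
13.25 [ 0.5463 -0.2514  0.1139] [ 3.000e-04 -5.125e-01  8.587e-01 -3.000e-04] [0.1  1.06 0.93] 0.05098568988724935 0.003
f 5
```

View pics/w11.png

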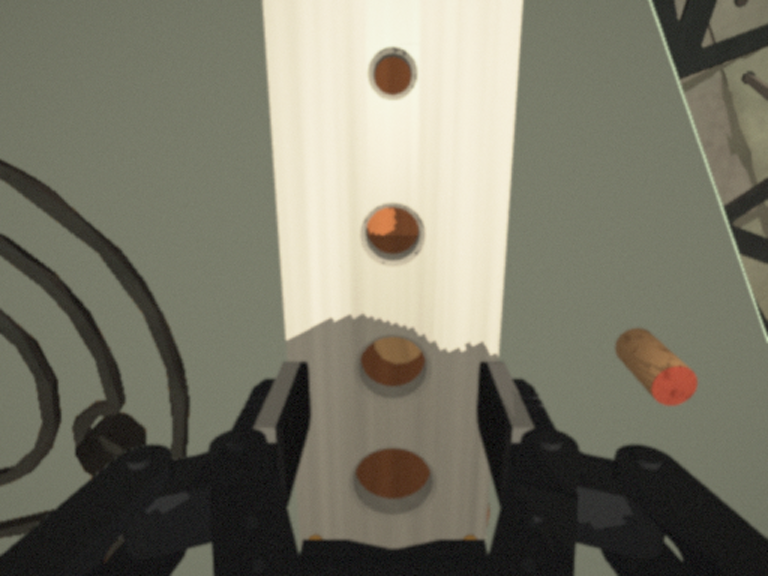

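View pics/s11c.png

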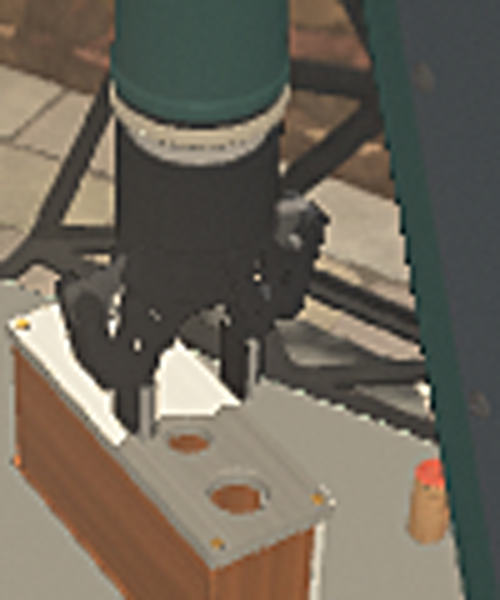

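The peg has dropped. Its pale top shows below the plate inside hole 1, at (398,350). I'll raise the arm clear and do a final check.

servo_tool([
  [0, 0, -0.015, 0, 0, 0, 0.6],
  [0, 0, -0.025, 0, 0, 0, 0.6],
  [0, 0, -0.025, 0, 0, 0, 0.6],
  [0, 0, -0.025, 0, 0, 0, 0.6],
  [0, 0, -0.02, 0, 0, 0, 0.6],
  [0, 0.02, 0, 0, 0, 0, 0.6],
  [0, 0.02, 0, 0, 0, 0, 0.6],
  [0, 0, 0, 0, 0, 0, 0.6],
  [0, 0, 0, 0, 0, 0, 0.6],
  [0, 0, 0, 0, 0, 0, 0.6],
  [0, 0, 0, 0, 0, 0, 0.6],
])

```text
t: 14.22
ee_pos: [0.5117, -0.2329, 0.2238]
eef_rot: [0.0, -0.512, 0.859, -0.001]
force: [0.3, 0.5, -0.3]
grip_width: 0.0515
```

```bash
python3 snap.py w12; python3 snap.py s12 scene
```

```text
14.2167 [ 0.5117 -0.2329  0.2238] [ 5.000e-04 -5.125e-01  8.587e-01 -6.000e-04] [ 0.33  0.49 -0.34] 0.051510838616112505 0.0059
14.2667 [ 0.5117 -0.2328  0.2236] [ 4.000e-04 -5.125e-01  8.587e-01 -4.000e-04] [ 1.09 -0.15 -0.41] 0.051153737334777856 0.0034
```

View pics/w12.png

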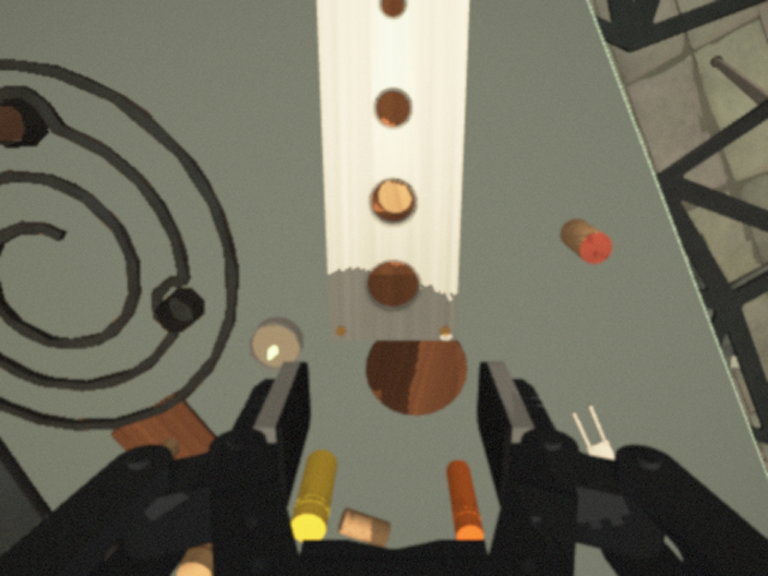

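View pics/s12.png

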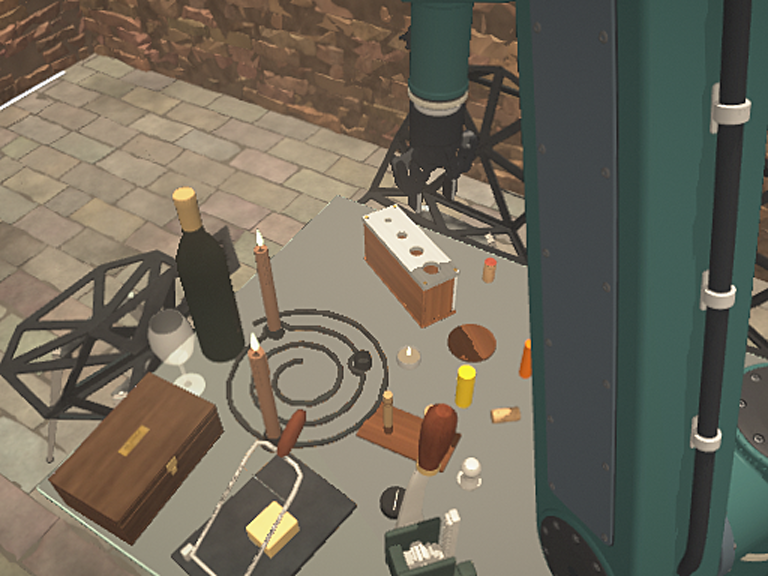

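The peg stands in the bay under hole 1, with its top visible through the hole at (394,198) in the wrist view. The disc is empty and everything else is where it was, so I'm handing in.

```bash
python3 -c "
from plant import arm
print(arm.close_job())"
```

```text
the job is handed in; nothing more can be done
None
```

The peg on the disc is the mid peg. It measured about 19.8 mm across, and it now stands in the bay below the 23 mm hole. I handed the job in at about 14.3 s of the 51 s allowed.

| Step | Hole | Result |
|---|---|---|
| 1 | 29 mm | Foot lowered about 20 mm past the plate's underside without contact, then lifted out |
| 2 | 23 mm | Passed to the same depth with a 3–4 N side rub, then lifted out |
| 3 | 17 mm | Refused: set centred to about 0.1 mm, pressed to about 13 N, foot stopped level with the plate's top |
| 4 | 23 mm | Lowered through again without measurable contact and released |

**Last checks:**
- The peg's top shows below the plate through the 23 mm hole.
- The gripper is empty and well clear, with only about 1 N of sensor noise.
- The disc is empty. The thin peg on the strip, the look-alikes and the bystanders in view look unmoved. The thick peg was mostly hidden in the last pictures, but the arm never went near it.

**Disagreements:**
- Triangulating from the fixed cameras put heights about 3–4 mm low.
- The wrist camera looked about 1 mm off sideways, so I aligned each hole by the offset between foot and hole within one wrist picture.
- The gripper read about 18.6 mm on the 20 mm peg.
- On the return to the 23 mm hole the tool came in about 2 mm off, and I corrected it before inserting.

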